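Put the blue balloon-pump nozzle away in its hole

TASK

Pick up the blue pump nozzle from the steel tray and drop it into the hole of the bamboo organiser's graded row that matches its shank, so that it stands upright with its flange down flat on the wood. Leave the orange nozzle standing where it is on the tray; it is needed next.

Things in the scene. Friction and masses are not known exactly. Their poses are not given: they have to be found in the camera images.
- blue_nozzle_grip (a point): Loose blue plastic nozzle, 87 mm tall, upright on a tray (14 mm rim). From its foot up: shank 36 mm in diameter, 30 mm long, its lowest 14 mm tapering to a 22 mm foot; flange 50 mm in diameter, 5 mm thick; round grip 30 mm in diameter, 52 mm tall. Point: centre of the grip, 61 mm above the foot, 31 mm above the flange's underside; z up the axis.
- orange_nozzle_grip (a point): Bystander: loose orange nozzle of the same form, height and grip, but shank 48 mm and flange 62 mm in diameter; stands upright on the tray about 130 mm from the blue one, on either side of it. Point: centre of its grip, 61 mm above its foot.
- organiser: Fixed bamboo box, 120 (x) by 280 (y) by 110 mm tall, shut flap with a small brass knob on its +x face. Origin: centre of its underside, z up. Four holes through its flat 18 mm thick top, along its y at x = 0: diameter 16 mm at y = +90 mm, 28 at +30, 40 at -30, 52 at -90. A shank's own hole is 4 mm wider than it; the flange then rests on the top. 80 mm free below the top board.
Not all that is in view belongs to the job. There is more than one size of the part that bears orange_nozzle_grip; the job needs the smallest.

How it is judged:
By the outcome, as a careful person would: the job done as asked, in the order asked, and still so for the second after the job is handed in, with the robot touching nothing.
It also fails if it takes over 32 s, if anything falls off the work surface, if the arm or the gripper's body presses on something with over 40 N, if the wrist force passes 120 N, or if a joint passes its speed limit or range.

ROBOT

A 7-joint arm with a two-finger parallel gripper is mounted at the origin on the work surface. World frame = base frame: x ahead of the robot, y to its left, z up, the work surface at z = 0. Lengths are in mm, angles in rad, forces in N, time in s.
With the tool pointing down it reaches from about 425 to 800 mm from the base axis. Payload 8.3 kg.
Tool frame: the origin (TCP) lies between the finger pads; the fingertips stand 17 mm ahead of it and the grasp point (between the pads) lies 2 mm behind it; x points along the fingers, y is the direction in which the jaws open and shut, and the axes are right-handed (so a half turn about x gives the same grasp; the last joint's range is limited). The gripper opens to 85 mm and grips with 20 to 120 N. Pads are 22 mm wide; open, the fingers measure 114 mm over their backs; the gripper's body (76 mm by 85 mm) begins 54 mm behind the grasp point. The pads swing forward as they close: fully open they stand 13 mm farther back than shut.
Start: joints at [1.111, 0.383, 0.016, 1.37, -0.006, 1.388, -0.046], TCP at [241.577, -576.407, 248.279] pointing down, gripper open.
Joint ranges: [-2.95, 2.95], [-0.25, 2.06], [-1.52, 1.56], [0.18, 2.33], [-1.44, 4.58], [0.02, 2.06], [-3.01, 3.01]. Speed limits (rad/s): [2.39, 2.39, 3.01, 3.01, 3.14, 3.14, 3.14].

INTERFACE

Orientations are given as a 3x3 rotation matrix whose columns are the frame's x, y, z axes.
In Python, from cell import r gives the robot as it stands. The module is installed in compiled form; this text tells all that it offers.
- The arm moves only by the shell command python3 -m creep 'ROWS'. ROWS is text: rows parted by semicolons, each of 7 numbers parted by spaces: the shift along the tool's x, y, z in mm, then the turn, a rotation vector about the tool's x, y, z in rad, then the finger opening in mm, from 0 to 85.4. In form: tx ty tz ax ay az gripper; .... A call has exactly 10 rows; each row shifts and turns the pose as measured when the row begins, along the tool's axes as they then stand; what a row does not reach is not made up. A row lasts 1/10 s, in which the tool goes at most 50 mm and 8.59 degrees, less where a joint would pass 70% of its speed; a pose out of reach is approached as far as the arm can. A call with a gripper value outside its range is refused whole. The fingers move at their own pace and stop on an object; the grip force is fixed at half the most. Time passes only in rows, so rows that do not move let the fingers close, or fill a call up. It gives the time, the measured TCP pose, the force and the opening at its end, in the units of the state.
- r.read_state(): the state, without advancing time (a new reading comes with each control period).
- r.get_image(name): name is "scene" or "top" or "wrist"; returns a dict with "image" (480x640x3 uint8, red, green, blue), "camera_matrix" (3x3 intrinsics, pixels), "k1" (the pictures are not rectified: a ray, as slopes to the right and down, at radius r is drawn at 1 + k1 r^2 times it, then the intrinsics apply), "eye" and "attitude" of the camera in the world. Camera axes: x right, y down, z forward; pixel columns grow to the right and rows downward; lengths in mm; the calibration is good to about 2 mm. A picture is of the moment at which its call begins. There is no depth.
- r.job_done(): hands the job in, once; it reports no verdict.
The state is a dict: "clock": time; "joints": joint angles; "joint_velocities": joint speeds; "tau": joint torques, N m; "tool_pos": TCP position; "ee_rot": TCP orientation; "ft_force": force on the tool from outside, world axes, zero at the start; "moment": the same for the moment, N m; "opening": finger opening in mm.
Only numpy, scipy, OpenCV 4.12 (cv2) and the standard library are available. Lean on these libraries where they do the work, as an engineer would, in place of code of your own. Each camera call takes 0.05 s, during which the arm holds its last target. There are 200 camera calls.

## Working session

There is one attempt and no reset: what is moved stays moved. The work goes in short steps, Python scripts to look and compute and a shell command to move; the robot and the scene stay as the last step left them, time stands still between calls to the robot, and variables do not carry over. Pictures are saved under pics/ and viewed, about 8 in all and at most 12, crops included, and the job is handed in when it is done.

```bash
mkdir -p pics
cat > h.py <<'E'
import numpy as np, cv2
from cell import r
def snap(n,f):
    d=r.get_image(n); cv2.imwrite('pics/'+f,cv2.cvtColor(d['image'],cv2.COLOR_RGB2BGR)); np.save('pics/'+f[:-4]+'.npy',d,allow_pickle=True); return d
def load(f): return np.load('pics/'+f+'.npy',allow_pickle=True).item()
def ray(d,u,v):
    K=np.array(d['camera_matrix']); 
    n=cv2.undistortPoints(np.array([[[u,v]]],float),K,np.array([d['k1'],0,0,0.]))[0,0]
    return np.array(d['eye'],float),np.array(d['attitude'])@np.array([n[0],n[1],1])
def onz(d,u,v,z):
    e,w=ray(d,u,v); return e+w*(z-e[2])/w[2]
def proj(d,p):
    q=np.array(d['attitude']).T@(np.array(p,float)-d['eye']); a=q[:2]/q[2]; a=a*(1+d['k1']*(a@a)); K=np.array(d['camera_matrix'])
    return K[:2,:2]@a+K[:2,2]
E
python3 - <<'E'
from h import *
for n in('scene','top'):
    d=snap(n,n+'1.png'); print(n,d['eye'],np.round(d['attitude'],3).tolist(),d['k1'],np.array(d['camera_matrix']).tolist())
s=r.read_state();print(s['clock'],s['tool_pos'],np.round(s['ee_rot'],3).tolist(),s['ft_force'],s['opening'])
E
```

```text
scene [1057.50775836   28.54867577  630.34561268] [[-0.178, 0.708, -0.683], [0.984, 0.117, -0.135], [-0.015, -0.696, -0.717]] -0.05115228960012272 [[472.86654655028286, 0.0, 324.3885440847644], [0.0, 472.86654655028286, 247.0251136191945], [0.0, 0.0, 1.0]]
top [ 365.63926241  -81.25716742 1006.79333141] [[0.028, -0.989, 0.147], [-1.0, -0.029, -0.002], [0.006, -0.147, -0.989]] -0.06718981673196842 [[465.1554227944938, 0.0, 313.8639482446602], [0.0, 465.1554227944938, 241.0200160650145], [0.0, 0.0, 1.0]]
0.1 [ 241.46021056 -576.03668162  247.37871624] [[-0.001, 0.387, -0.922], [0.002, -0.922, -0.387], [-1.0, -0.002, 0.0]] [ 0.38223521  0.23073423 -0.17090823] 85.62091654415919
```

View pics/scene1.png

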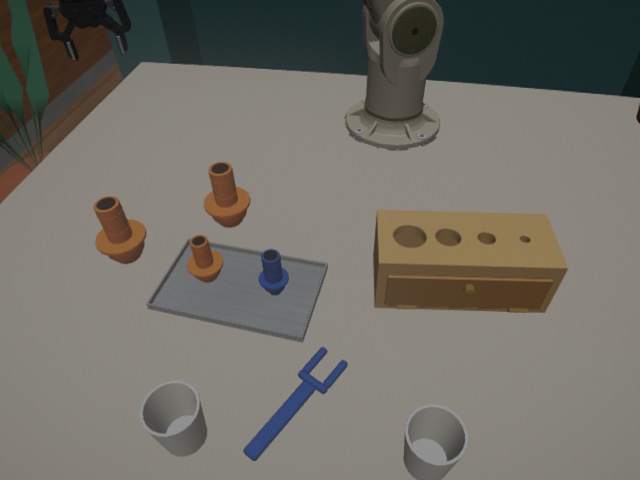

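View pics/top1.png

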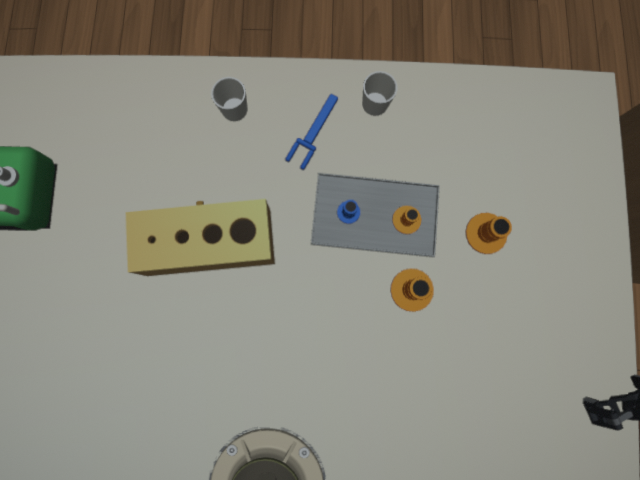

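Scene: blue nozzle at (272,270) on the tray, small orange one at (205,260), and organiser on the right with its largest hole at (409,236). Top: blue nozzle at (349,211), small orange at (408,218), holes at (243,231), (213,234), (182,237) and (152,239), knob at (200,203). Now I'll measure.

```bash
python3 - <<'E'
from h import *
t=load('top1');s=load('scene1')
def blobs(d,box,f):
    x0,y0,x1,y1=box;h=cv2.cvtColor(d['image'],cv2.COLOR_RGB2HSV)[y0:y1,x0:x1]
    m=f(h).astype(np.uint8);n,_,st,c=cv2.connectedComponentsWithStats(m)
    return [(st[i][4],c[i]+[x0,y0],st[i][:4]+[x0,y0,0,0]) for i in range(1,n) if st[i][4]>15]
dark=lambda h:h[...,2]<90
print('holes top')
H=[]
for a,c,b in blobs(t,(135,215,262,255),dark):
    p=onz(t,*c,110);H.append(p);print(a,c,b,p.round(1))
print('holes scene')
for a,c,b in blobs(s,(385,222,540,252),lambda h:h[...,2]<130):
    print(a,c,b,onz(s,*c,110).round(1))
blue=lambda h:(h[...,0]>100)&(h[...,0]<130)&(h[...,1]>120)
print('blue top',blobs(t,(330,190,370,230),blue),'scene',blobs(s,(250,240,300,300),blue))
E
python3 - <<'E'
from h import *
a=cv2.resize(cv2.imread('pics/top1.png')[190:235,325:370],(400,400),interpolation=0)
b=cv2.resize(cv2.imread('pics/scene1.png')[240:300,245:305],(400,400),interpolation=0)
c=cv2.resize(cv2.imread('pics/top1.png')[190:280,115:285],(800,424),interpolation=0)
c=cv2.resize(c,(640,339))
o=np.zeros((600,800,3),np.uint8);cv2.hconcat([a,b],o[:400]); o[:400]=cv2.hconcat([a,b]); o[400:]=cv2.resize(c,(800,424))[112:312]; cv2.imwrite('pics/crop1.png',o)
E
```

```text
holes top
510 [242.34117647 230.68235294] [230 218  26  26] [515.4  57.7 110. ]
293 [211.91467577 233.37883959] [203 224  19  20] [508.4 117.1 110. ]
142 [181.73943662 236.20422535] [175 230  14  13] [501.1 176.3 110. ]
42 [151.33333333 239.        ] [148 236   8   7] [493.8 236.2 110. ]
holes scene
623 [409.49919743 236.02568218] [393 225  34  23] [516.5  57.9 110. ]
371 [447.87331536 236.89218329] [435 228  27  18] [508.6 117.2 110. ]
188 [486.23404255 237.90425532] [477 232  19  13] [501.  176.4 110. ]
65 [524.86153846 238.95384615] [519 236  12   7] [493.4 236.1 110. ]
blue top [(np.int32(330), array([347.89090909, 212.62424242]), array([337, 200,  23,  23]))] scene [(np.int32(72), array([270.02777778, 258.125     ]), array([262, 251,  18,  12])), (np.int32(284), array([273.28873239, 280.93661972]), array([259, 268,  29,  23])), (np.int32(25), array([272.16, 276.8 ]), array([267, 274,  13,   5]))]
```

View pics/crop1.png

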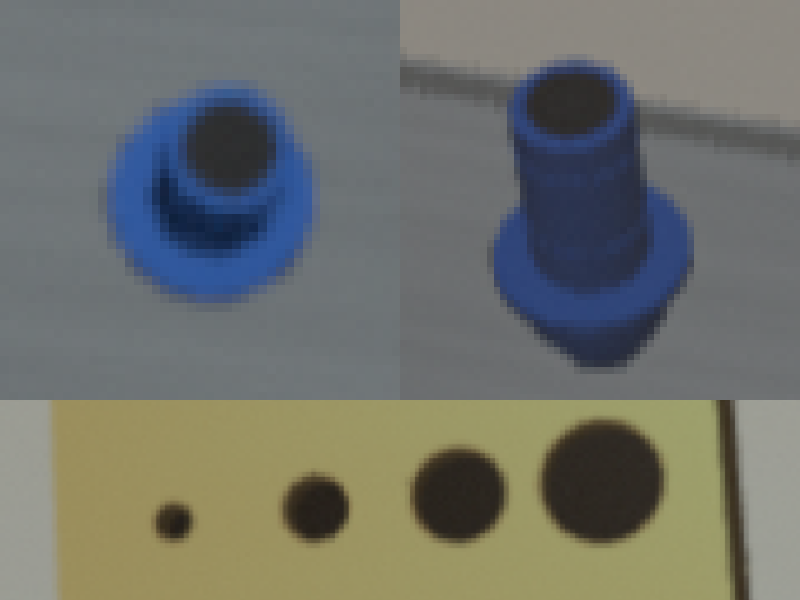

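The crop shows the blue grip's dark top centred at about (350.5,206) in top and (270.6,255) in scene. The hole positions agree between views to under 1 mm, so the 40 mm hole is at (508.5,117.1).

Run:
```python
from h import *
t=load('top1');s=load('scene1')
def tri(a,b):
    e1,w1=ray(t,*a);e2,w2=ray(s,*b)
    A=np.c_[w1,-w2];k=np.linalg.lstsq(A,e2-e1,rcond=None)[0];p,q=e1+w1*k[0],e2+w2*k[1];print((p+q)/2,np.linalg.norm(p-q))
tri((350.5,206.1),(270.6,255))
print('flange top', onz(t,348.1,211.6,38)) 
def dk(d,x0,y0,x1,y1):
    h=cv2.cvtColor(d['image'],cv2.COLOR_RGB2HSV)[y0:y1,x0:x1];m=((h[...,2]<75)&(h[...,1]<90)).astype(np.uint8)
    n,_,st,c=cv2.connectedComponentsWithStats(m);i=1+np.argmax(st[1:,4]);return c[i]+[x0,y0],st[i]
a=dk(t,338,198,360,222);b=dk(s,258,246,284,264);print(a,b);tri(a[0],b[0])
st=r.read_state();print(st['tool_pos'],st['joints'])
d=snap('wrist','w1.png');print(d['eye'],np.round(d['attitude'],3).tolist())
```

```text
[ 574.91010692 -153.85792849   91.11305259] 1.594319625449612
flange top [ 575.13079394 -153.9716046    38.        ]
(array([350.20634921, 206.11111111]), array([ 8,  4,  9,  9, 63], dtype=int32)) (array([270.09090909, 254.98989899]), array([ 6,  5, 13,  9, 99], dtype=int32))
[ 575.02208667 -153.93158141   91.19598835] 0.2186284733534473
[ 241.46021056 -576.03668162  247.37871624] [ 1.1110466   0.38418119  0.01635482  1.37101164 -0.00629087  1.38818386
 -0.04651286]
[ 307.75845926 -547.92095477  373.01554089] [[0.386, -0.884, -0.262], [-0.922, -0.371, -0.11], [-0.0, 0.284, -0.959]]
```

```bash
python3 -m creep '0 -10 -18 0 0 0 85;0 -20 -36 0 0 0 85;0 -20 -36 0 0 0 85;0 -20 -36 0 0 0 85;0 -20 -36 0 0 0 85;0 -20 -36 0 0 0 85;0 -20 -36 0 0 0 85;0 -20 -36 0 0 0 85;0 -20 -36 0 0 0 85;0 -20 -36 0 0 0 85'
cat > go.py <<'E'
import sys; from h import *
t=np.array(list(map(float,sys.argv[1:4]))); s=r.read_state(); R=np.array(s['ee_rot'])
print('clk',s['clock'],'pos',s['tool_pos'].round(1),'F',np.round(s['ft_force'],1),'op',round(s['opening'],1))
y=np.array(R); down=np.array([0,0,-1.])
print('shift',(R.T@(t-s['tool_pos'])).round(1),'tilt rotvec',(R.T@np.cross(R[:,0],down)).round(4),'jaw',R[:,1].round(3))
E
python3 go.py 575 -154 130
```

```text
clock: 1.15
tool_pos: [485.5, -263.9, 243.0]
ee_rot: [[-0.008, 0.372, -0.928], [0.003, -0.928, -0.372], [-1.0, -0.006, 0.006]]
ft_force: [0.4, 0.1, 1.3]
opening: 84.9
clk 1.15 pos [ 485.5 -263.9  243. ] F [0.4 0.1 1.3] op 84.9
shift [ 112.6  -68.1 -124.7] tilt rotvec [0.     0.0063 0.0057] jaw [ 0.372 -0.928 -0.006]
```

```bash
python3 -m creep '10 -12 -22 0 0 0 85;12 -12 -22 0 0.003 0.003 85;14 -12 -22 0 0.003 0.003 85;14 -12 -22 0 0 0 85;14 -12 -22 0 0 0 85;14 -6 -10 0 0 0 85;5 -2 -4 0 0 0 85;0 0 0 0 0 0 85;0 0 0 0 0 0 85;0 0 0 0 0 0 85'; python3 go.py 575 -154 150
python3 - <<'E'
from h import *
d=snap('wrist','w2.png');print(d['eye'],np.round(d['attitude'],3).tolist(),'pred top',proj(d,[575,-154,91]))
E
```

```text
clock: 2.15
tool_pos: [579.6, -144.4, 155.9]
ee_rot: [[-0.001, 0.38, -0.925], [0.001, -0.925, -0.38], [-1.0, -0.001, 0.0]]
ft_force: [1.0, -0.2, 1.3]
opening: 84.8
clk 2.15 pos [ 579.6 -144.4  155.9] F [ 1.  -0.2  1.3] op 84.8
shift [5.9 7.1 7.8] tilt rotvec [0.     0.0005 0.0011] jaw [ 0.38  -0.925 -0.001]
[ 646.13381618 -116.755433    281.51061454] [[0.38, -0.887, -0.263], [-0.925, -0.364, -0.109], [0.001, 0.285, -0.959]] pred top [341.29256323 273.97463451]
```

View pics/w2.png

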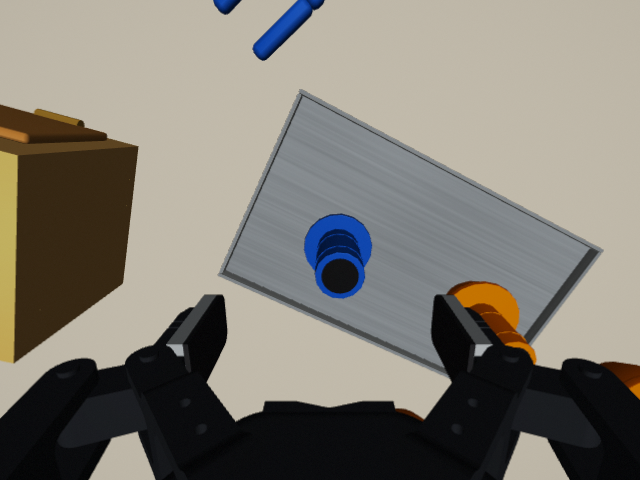

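The wrist view shows the nozzle's top at (340,275) against a predicted (341,274), so the position holds. Descending.

```bash
python3 -m creep '0 7 8 0 0 0 85;5 0 0 0 0 0 85;15 0 0 0 0 0 85;15 0 0 0 0 0 85;15 0 0 0 0 0 85;15 0 0 0 0 0 85;15 0 0 0 0 0 85;8 0 0 0 0 0 85;0 0 0 0 0 0 85;0 0 0 0 0 0 85'; python3 go.py 575 -154 65
```

```text
clock: 3.2
tool_pos: [571.9, -158.9, 60.4]
ee_rot: [[-0.001, 0.374, -0.927], [-0.001, -0.927, -0.374], [-1.0, 0.0, 0.001]]
ft_force: [-0.6, 0.2, 0.3]
opening: 84.9
clk 3.2 pos [ 571.9 -158.9   60.4] F [-0.6  0.2  0.3] op 84.9
shift [-4.6 -3.4 -4.7] tilt rotvec [-0.      0.0014 -0.0001] jaw [ 0.374 -0.927  0.   ]
```

```bash
python3 -m creep '-4 -3 -4 0 0 0 85;0 0 0 0 0 0 85;0 0 0 0 0 0 85;0 0 0 0 0 0 60;0 0 0 0 0 0 45;0 0 0 0 0 0 35;0 0 0 0 0 0 20;0 0 0 0 0 0 20;0 0 0 0 0 0 20;0 0 0 0 0 0 20'; python3 go.py 575 -154 160
```

```text
clock: 4.2
tool_pos: [576.5, -154.5, 67.7]
ee_rot: [[0.004, 0.374, -0.927], [-0.002, -0.927, -0.374], [-1.0, 0.003, -0.003]]
ft_force: [-0.2, 0.4, 0.2]
opening: 28.7
clk 4.2 pos [ 576.5 -154.5   67.7] F [-0.2  0.4  0.2] op 28.7
shift [-92.3  -0.8   1. ] tilt rotvec [-0.     -0.0026 -0.003 ] jaw [ 0.374 -0.927  0.003]
```

```bash
python3 -m creep '-5 0 0 0 0 0 20;-12 0 0 0 0 0 20;-20 0 0 0 0 0 20;-24 0 0 0 0 0 20;-24 0 0 0 0 0 20;-24 0 0 0 0 0 20;-20 0 0 0 0 0 20;-10 0 0 0 0 0 20;0 0 0 0 0 0 20;0 0 0 0 0 0 20'; python3 go.py 508.5 117 215;python3 - <<'E'
from h import *
snap('scene','s2.png')
E
```

```text
clock: 5.2
tool_pos: [575.7, -154.0, 218.1]
ee_rot: [[0.006, 0.375, -0.927], [-0.002, -0.927, -0.375], [-1.0, 0.004, -0.005]]
ft_force: [-0.4, -0.4, -0.8]
opening: 28.8
clk 5.2 pos [ 575.7 -154.   218.1] F [-0.4 -0.4 -0.8] op 28.8
shift [   2.1 -276.4  -39.2] tilt rotvec [ 0.     -0.0046 -0.0043] jaw [ 0.375 -0.927  0.004]
```

View pics/s2.png

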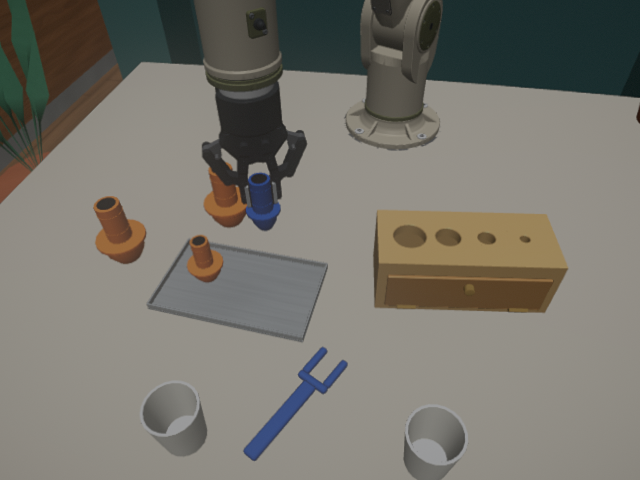

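Blue is held upright at (263,205) and the orange nozzle is still at (205,260). Now moving over the hole.

```bash
python3 -m creep '0 -10 -1 0 0 0 20;0 -22 -3 0 -0.002 -0.002 20;0 -34 -5 0 -0.002 -0.002 20;0 -38 -6 0 0 0 20;0 -38 -6 0 0 0 20;0 -38 -6 0 0 0 20;0 -34 -5 0 0 0 20;0 -22 -3 0 0 0 20;0 -10 -1 0 0 0 20;0 0 0 0 0 0 20'; python3 go.py 508.5 117 215
```

```text
clock: 6.25
tool_pos: [506.1, 101.0, 206.9]
ee_rot: [[-0.019, 0.376, -0.926], [0.001, -0.927, -0.376], [-1.0, -0.008, 0.017]]
ft_force: [-0.6, 0.0, -0.6]
opening: 29.1
clk 6.25 pos [506.1 101.  206.9] F [-0.6  0.  -0.6] op 29.1
shift [ -8.1 -14.   -8.1] tilt rotvec [0.     0.0171 0.0084] jaw [ 0.376 -0.927 -0.008]
```

```bash
python3 -m creep '0 -6 -4 0 0.005 0.003 20;0 -6 -4 0 0.006 0.003 20;0 -2 0 0 0.006 0.002 20;0 0 0 0 0 0 20;0 0 0 0 0 0 20;0 0 0 0 0 0 20;0 0 0 0 0 0 20;0 0 0 0 0 0 20;0 0 0 0 0 0 20;0 0 0 0 0 0 20'; python3 go.py 508.5 117 190;python3 - <<'E'
from h import *
d=snap('scene','s3.png');w=snap('wrist','w3.png')
print('hole pred',proj(w,[508.5,117,110]),proj(d,[508.5,117,110]))
p=r.read_state()['tool_pos']
for z in(23,-28,-63): print(z,proj(w,p+[0,0,z]),proj(d,p+[0,0,z]))
a=cv2.imread('pics/s3.png');x,y=map(int,proj(d,p));a=cv2.resize(a[y-60:y+90,x-75:x+75],(400,400),interpolation=0)
b=cv2.imread('pics/w3.png')[180:480,120:520];b=cv2.resize(b,(400,300))
o=np.zeros((400,800,3),np.uint8);o[:,:400]=a;o[:300,400:]=b;cv2.imwrite('pics/crop3.png',o);print(x-75,y-60)
E
```

```text
clock: 7.25
tool_pos: [509.9, 111.8, 205.7]
ee_rot: [[0.0, 0.368, -0.93], [-0.002, -0.93, -0.368], [-1.0, 0.002, 0.001]]
ft_force: [-0.4, 0.6, -0.7]
opening: 28.9
clk 7.25 pos [509.9 111.8 205.7] F [-0.4  0.6 -0.7] op 28.9
shift [15.7 -5.4 -0.6] tilt rotvec [ 0.      0.0007 -0.0017] jaw [ 0.368 -0.93   0.002]
hole pred [320.65211718 244.06284271] [447.75789067 236.84475195]
23 [329.78311887 353.61427334] [458.54637253 176.09974846]
-28 [329.10554298 288.81485702] [452.09084322 204.11555914]
-63 [328.83105377 262.56529085] [448.01202546 221.71563039]
380 129
```

View pics/crop3.png

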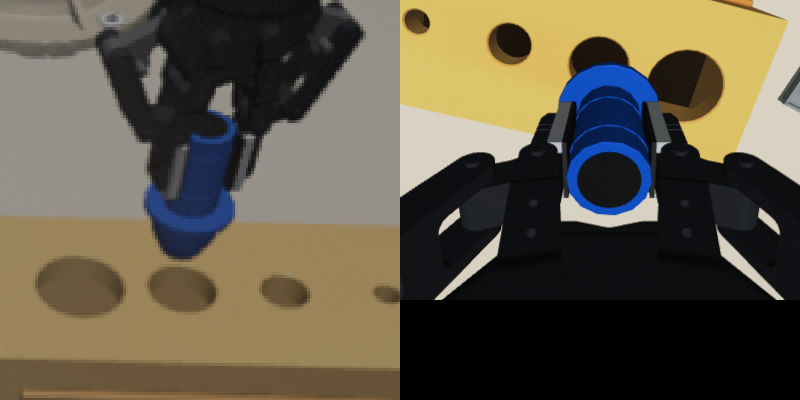

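```bash
python3 -m creep '0 -5.4 -1.8 0 0 0 20;0 0 0 0 0 0 20;0 0 0 0 0 0 20;10 0 0 0 0 0 20;8 0 0 0 0 0 20;0 0 0 0 0 0 20;0 0 0 0 0 0 20;0 0 0 0 0 0 20;0 0 0 0 0 0 20;0 0 0 0 0 0 20'; python3 go.py 509.6 117.5 145
```

```text
clock: 8.35
tool_pos: [509.2, 118.1, 185.5]
ee_rot: [[-0.001, 0.368, -0.93], [-0.002, -0.93, -0.368], [-1.0, 0.001, 0.002]]
ft_force: [0.2, -0.3, -0.6]
opening: 28.6
clk 8.35 pos [509.2 118.1 185.5] F [ 0.2 -0.3 -0.6] op 28.6
shift [40.5  0.7 -0.2] tilt rotvec [-0.      0.0016 -0.0014] jaw [ 0.368 -0.93   0.001]
```

```bash
python3 -m creep '3 0.5 0 0 0 0 20;4 0 0 0 0 0 20;4 0 0 0 0 0 20;4 0 0 0 0 0 20;4 0 0 0 0 0 20;4 0 0 0 0 0 20;0 0 0 0 0 0 20;0 0 0 0 0 0 20;0 0 0 0 0 0 20;0 0 0 0 0 0 20'; python3 go.py 509.6 117.5 145
```

```text
clock: 9.35
tool_pos: [509.5, 117.6, 160.5]
ee_rot: [[-0.001, 0.368, -0.93], [-0.002, -0.93, -0.368], [-1.0, 0.001, 0.002]]
ft_force: [0.3, 0.2, -0.7]
opening: 28.5
clk 9.35 pos [509.5 117.6 160.5] F [ 0.3  0.2 -0.7] op 28.5
shift [15.5  0.1 -0.1] tilt rotvec [-0.      0.0015 -0.0014] jaw [ 0.368 -0.93   0.001]
```

```bash
python3 -m creep '2 0 0 0 0 0 20;2 0 0 0 0 0 20;2 0 0 0 0 0 20;2 0 0 0 0 0 20;2 0 0 0 0 0 20;2 0 0 0 0 0 20;1 0 0 0 0 0 20;0 0 0 0 0 0 20;0 0 0 0 0 0 20;0 0 0 0 0 0 20'; python3 go.py 509.6 117.5 144.5;python3 - <<'E'
from h import *
d=snap('scene','s4.png')
cv2.imwrite('pics/crop4.png',cv2.resize(d['image'][150:300,360:560,::-1],(600,450)))
E
```

```text
clock: 10.35
tool_pos: [509.6, 117.6, 146.5]
ee_rot: [[-0.0, 0.368, -0.93], [-0.002, -0.93, -0.368], [-1.0, 0.002, 0.001]]
ft_force: [-0.1, 0.5, -0.7]
opening: 28.7
clk 10.35 pos [509.6 117.6 146.5] F [-0.1  0.5 -0.7] op 28.7
shift [2.  0.1 0. ] tilt rotvec [ 0.      0.0011 -0.0016] jaw [ 0.368 -0.93   0.002]
```

View pics/crop4.png

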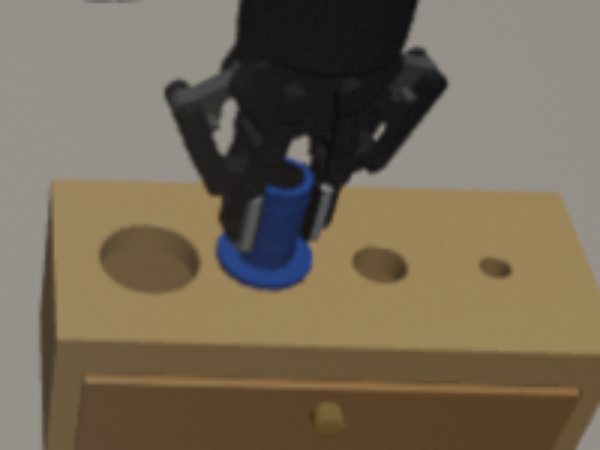

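The shank is in the 40 mm hole, with the flange at crop (265,260) about 2 mm above the wood. No contact force so far. I'll lower to contact, then release.

```bash
python3 -m creep '1 0 0 0 0 0 20;0.8 0 0 0 0 0 20;0 0 0 0 0 0 20;0 0 0 0 0 0 30;0 0 0 0 0 0 36;0 0 0 0 0 0 45;0 0 0 0 0 0 60;0 0 0 0 0 0 75;0 0 0 0 0 0 85;0 0 0 0 0 0 85'; python3 go.py 509.6 117.5 240
```

```text
clock: 11.4
tool_pos: [509.9, 117.7, 145.1]
ee_rot: [[0.001, 0.368, -0.93], [-0.002, -0.93, -0.368], [-1.0, 0.002, 0.0]]
ft_force: [0.1, 0.7, 0.1]
opening: 85.2
clk 11.4 pos [509.9 117.7 145.1] F [0.1 0.7 0.1] op 85.2
shift [-94.9   0.2   0.4] tilt rotvec [-0.      0.0001 -0.0017] jaw [ 0.368 -0.93   0.002]
```

```bash
python3 -m creep '-3 0 0 0 0 0 85;-8 0 0 0 0 0 85;-14 0 0 0 0 0 85;-18 0 0 0 0 0 85;-18 0 0 0 0 0 85;-18 0 0 0 0 0 85;-14 0 0 0 0 0 85;-8 0 0 0 0 0 85;0 0 0 0 0 0 85;0 0 0 0 0 0 85'; python3 go.py 509.6 117.5 240;python3 - <<'E'
from h import *
d=snap('scene','s5.png');w=snap('wrist','w5.png')
for z in(115,167): print(z,proj(d,[508.5,117.1,z]),proj(w,[508.5,117.1,z]))
a=cv2.resize(d['image'][150:300,100:560,::-1],(800,261)); b=cv2.resize(w['image'][:,:,::-1],(440,330))
o=np.zeros((600,800,3),np.uint8);o[:261]=a;o[265:595,:440]=b
o[265:595,450:780]=cv2.resize(d['image'][170:250,410:490,::-1],(330,330));cv2.imwrite('pics/crop5.png',o)
E
```

```text
clock: 12.4
tool_pos: [509.8, 118.2, 254.2]
ee_rot: [[0.003, 0.369, -0.93], [-0.001, -0.93, -0.369], [-1.0, 0.002, -0.002]]
ft_force: [-0.0, -1.2, 0.1]
opening: 85.0
clk 12.4 pos [509.8 118.2 254.2] F [-0.  -1.2  0.1] op 85.0
shift [14.2  0.6  0.5] tilt rotvec [ 0.     -0.0021 -0.002 ] jaw [ 0.369 -0.93   0.002]
115 [448.37189542 234.56435153] [329.19931102 229.98404145]
167 [454.39471488 209.39263161] [329.6018241 251.6568597]
```

View pics/crop5.png

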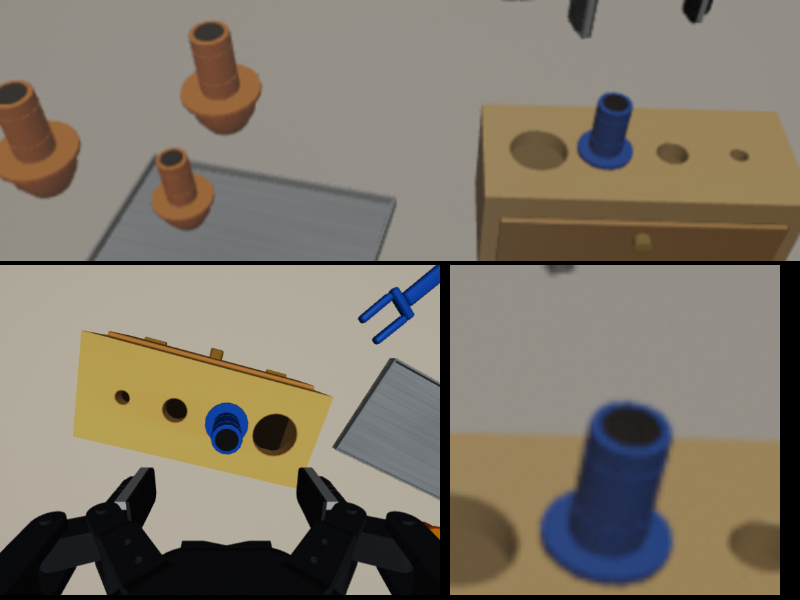

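The blue nozzle stands in the 40 mm hole with its flange on the wood. The grip's top is at scene (453.6,209.0), against (454.4,209.4) expected for a seated, upright part. The orange nozzle is still on the tray and the gripper is clear, so I'm handing in.

```bash
python3 -c "
from cell import r
print(r.job_done())"
```

```text
the job is handed in; nothing more can be done
None
```

The blue nozzle now stands upright in the organiser's 40 mm hole. I gripped it by its round grip, carried it over, lowered it in and released it. I then backed the open gripper straight up and handed the job in about 12.5 s into the 32 s allowed.

**Seating:** in the last scene picture the grip's top is within 1 px of where a fully seated, upright nozzle should appear, and the flange looks flat on the wood.

**Orange nozzle:** the small orange nozzle is still upright on the tray, apparently unmoved.

**Forces:** they stayed near zero at every reading, so I felt no contact as the flange came down. At release it was probably less than 1 mm above the wood, which means the seating check rests on the pictures, not on force.

**Disagreement:** the wrist camera placed the grip's top 2 px off (before the grasp) and about 5 px off (over the hole) from predicted. I put this down to calibration plus a grip about 1 mm off-centre, and I shifted the placing to allow for the off-centre grip.

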